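Strip a small stamping die for service

TASK

Take the little die on the blue shoe apart and set each of its four plates down gently (not dropped) at its station, flat, right way up, in the middle and with its long side along the long side of the place: the black backing plate on the granite flat, the silver punch plate across the two parallels with its punches hanging in the gap between them, the bronze stripper plate in the red wash tray, and the dark grey die plate on the striped magnetic chuck. Let go of everything, and leave the two blue ball cages standing where they are.

Things in the scene. Friction and masses are not known exactly. Their poses are not given: they have to be found in the camera images.
- backing_plate: Top plate of the stack: black steel, 76 x 56 x 10 mm thick, 0.33 kg. Origin: centre of its underside; x along its length, z up. Stack, from the top: backing, punch, stripper, die plate, lying loose and centred on one another, long sides parallel, all 56 mm wide (grip across that width, tips on one plate only); each shows 11 mm at both ends beyond the one above. Place: granite flat.
- punch_plate: Second from the top: bright silver steel, 98 x 56 x 14 mm thick, 0.6 kg. Three 8 mm punches (x = -12, 0, 12 mm, y = 0) stick out 9 mm BELOW its underside; in the stack they hang free in the stripper plate's window, so lift it straight up. Origin: centre of the plate's underside (not the punch tips); x along its length, z up. Place: parallels.
- stripper_plate: Third from the top: bronze-yellow plate, 120 x 56 x 12 mm thick, 0.54 kg, with a 44 (x) x 22 mm window through its middle. Origin: centre of its underside; x along its length, z up. Place: wash tray.
- die_plate: Bottom plate of the stack: dark grey steel, 142 x 56 x 14 mm thick, 0.8 kg. Origin: centre of its underside; x along its length, z up. It lies on the fixed blue die shoe (210 x 116 mm, top 22 mm above the bench, centred under the stack, same yaw); two fixed steel posts, 18 mm thick, stand on the shoe 88 mm either side of the centre along x, tops 80 mm above the bench. Place: magnetic chuck.
- granite_flat: Place for the backing plate: fixed block of dark speckled granite, 160 (x) x 110 (y) mm, its flat top 50 mm above the bench. Origin: on the bench under its centre; x along its length, z up.
- parallels: Place for the punch plate: two fixed bright steel bars on a pale wooden board 130 (x) x 100 x 8 mm. Each bar is 14 (x) x 80 (y) x 30 mm high, centred 36 mm either side of the middle along x (58 mm gap between them), tops 38 mm above the bench. The plate bridges both bars, its length along x, punches in the gap. Origin: on the bench under the centre; z up.
- wash_tray: Place for the stripper plate: fixed red plastic tray, 190 (x) x 150 (y) mm outside, walls 4 mm thick and 22 mm high, inner floor 4 mm above the bench. The plate lies on the floor in the middle, its length along x. Origin: on the bench under the centre; x along the 190 mm side, z up.
- magnet_chuck: Place for the die plate: fixed magnetic grinding chuck (switched off, does not pull), dark steel block 175 (x) x 100 (y) mm with fine brass and steel stripes across its flat top, 48 mm above the bench. Origin: on the bench under its centre; x along its length, z up.
- cage_a: Ball cage standing loose on the bench: bright blue cylinder studded with steel balls, 38 mm across, 62 mm high, pale cap. Not to be disturbed. Origin: centre of its underside, z up.
- cage_b: The other ball cage, just like cage_a (either may stand on either side). Not to be disturbed. Origin: centre of its underside, z up.
Things that resemble listed ones, but are neither listed nor needed, are in the scene too. Leave any purple look-alike of the stripper_plate alone.

How it is judged:
At the end, for the whole second after the job is handed in: Each plate at rest on its own place: centre within 12 mm of the place's middle, underside within 3 mm of its surface height, right way up, level within 0.06 rad, length along the place's x within 0.18 rad (either way). Both cages upright within 30 mm of their starts. Nothing held (horizontal distance between backing_plate and granite_flat below 0.012 m and z of backing_plate in the frame of granite_flat between 0.047 and 0.053 m and angle between each of backing_plate, punch_plate, stripper_plate, die_plate's own z axis and vertical below 0.06 rad and angle between the x axis of backing_plate and the x axis of granite_flat, either way round below 0.18 rad and linear speed of each of backing_plate, punch_plate, stripper_plate, die_plate below 0.02 m/s and horizontal distance between punch_plate and parallels below 0.012 m and z of punch_plate in the frame of parallels between 0.035 and 0.041 m and angle between the x axis of punch_plate and the x axis of parallels, either way round below 0.18 rad and horizontal distance between stripper_plate and wash_tray below 0.012 m and z of stripper_plate in the frame of wash_tray between 0.001 and 0.007 m and angle between the x axis of stripper_plate and the x axis of wash_tray, either way round below 0.18 rad and horizontal distance between die_plate and magnet_chuck below 0.012 m and z of die_plate in the frame of magnet_chuck between 0.045 and 0.051 m and angle between the x axis of die_plate and the x axis of magnet_chuck, either way round below 0.18 rad and distance of each of cage_a, cage_b from where it was at the start of the episode below 0.03 m and angle between each of cage_a, cage_b's own z axis and vertical below 0.1 rad); the robot touches nothing.
It fails at once if the backing plate is dropped or slammed onto its place (faster than 0.5 m/s within the last 10 mm) (horizontal distance between backing_plate and granite_flat below 0.06 m and z of backing_plate in the frame of granite_flat below 0.06 m and linear speed of backing_plate above 0.5 m/s).
It fails at once if the punch plate is dropped or slammed onto its place (faster than 0.5 m/s within the last 10 mm) (horizontal distance between punch_plate and parallels below 0.06 m and z of punch_plate in the frame of parallels below 0.048 m and linear speed of punch_plate above 0.5 m/s).
It fails at once if the stripper plate is dropped or slammed onto its place (faster than 0.5 m/s within the last 10 mm) (horizontal distance between stripper_plate and wash_tray below 0.06 m and z of stripper_plate in the frame of wash_tray below 0.014 m and linear speed of stripper_plate above 0.5 m/s).
It fails at once if the die plate is dropped or slammed onto its place (faster than 0.5 m/s within the last 10 mm) (horizontal distance between die_plate and magnet_chuck below 0.06 m and z of die_plate in the frame of magnet_chuck below 0.058 m and linear speed of die_plate above 0.5 m/s).
It fails at once if a ball cage is knocked over or shifted by more than 30 mm (angle between any of cage_a, cage_b's own z axis and vertical above 0.4 rad or distance of any of cage_a, cage_b from where it was at the start of the episode above 0.03 m).
It also fails if it takes over 120 s, if anything falls off the work surface, if the arm or the gripper's body presses on something with over 40 N, if the wrist force passes 120 N, or if a joint passes its speed limit or range.

ROBOT

A 6-joint arm with a two-finger parallel gripper is mounted at the origin on the work surface. World frame = base frame: x ahead of the robot, y to its left, z up, the work surface at z = 0. Lengths are in m, angles in rad, forces in N, time in s.
With the tool pointing down it reaches from about 0.35 to 0.85 m from the base axis. Payload 8.1 kg.
Tool frame: the origin (TCP) lies on the centre line of the jaws, within the pads' length; the fingertips stand env.tip_reach ahead of it and the grasp point (between the pads) is the TCP (env.tip_reach is the distance from the TCP to the fingertips, in m); z points along the fingers, y is the line along which they close (so a half turn about z gives the same grasp; the last joint's range is limited). The gripper opens to 85 mm and grips with 20 to 120 N. Pads are 22 mm wide; open, the fingers measure 114 mm over their backs; the gripper's body (76 mm by 85 mm) begins 54 mm behind the grasp point. The pads swing forward as they close: fully open they stand 13 mm farther back than shut.
Start: joints at [1.186, 0.13, 1.488, -0, 1.523, -0.085], TCP at [0.177, 0.573, 0.25] pointing down, gripper open.
Joint ranges: [-2.96, 2.96], [-0.89, 2.26], [0.02, 2.5], [-1.34, 4.48], [0, 2.73], [-2.66, 2.66]. Speed limits (rad/s): [2.39, 2.39, 2.79, 3.14, 3.14, 3.14].

INTERFACE

Orientations are given as [roll, pitch, yaw] about the fixed x, y, z axes, in that order (R = Rz(yaw) Ry(pitch) Rx(roll)).
In Python, from bench import env gives the robot as it stands.
- The arm moves only by the tool arm_command, never from a script. Its argument "targets" is a list of rows, each a list of 7 numbers: the shift along the world's x, y, z normalised to -1 to 1, where 1 is 0.04 m, then the turn, a rotation vector about the world's x, y, z normalised to -1 to 1, where 1 is 0.12 rad, then the opening, from 0 (shut) to 1 (fully open). In form: [[x, y, z, ax, ay, az, fingers], ...]. A call has 1 to 5 rows; each row shifts and turns the commanded pose from where the row before left it; what a row does not reach is not made up. A row lasts 1/10 s, in which the tool goes at most 50 mm and 8.59 degrees, less where a joint would pass 70% of its speed; a pose out of reach is approached as far as the arm can. A call with a number of a shift or a turn outside -1 to 1 is refused whole. A call with a gripper value outside its range is refused whole. The fingers move at their own pace and stop on an object; "newtons" is the grip in N (left out, the last holds). Time passes only in rows, so rows that do not move let the fingers close. It gives the time, the measured TCP pose, the force, the opening and the grip force at its end, in the units of the state.
- env.get_state(): the state, without advancing time (a new reading comes with each control period).
- env.camera(name): name is "side" or "top"; returns (picture, depth): 400x640x3 uint8, blue, green, red; 400x640 float32, m along the optical axis (not along the pixel's ray), 0 where there is no reading.
- env.calibration(name): a dict with "K" (3x3 intrinsics, pixels), "k1" (the pictures are not rectified: a ray, as slopes to the right and down, at radius r is drawn at 1 + k1 r^2 times it, then the intrinsics apply), "cam_to_world" (4x4, takes a point from camera to world coordinates). Camera axes: x right, y down, z forward; pixel columns grow to the right and rows downward; lengths in m; the calibration is good to about 2 mm. A picture is of the moment at which its call begins. calibration takes no time and is no camera call.
- env.job_done(): hands the job in; it is judged then, once.
The state is a dict: "time": time; "q": joint angles; "dq": joint speeds; "tau": joint torques, N m; "tcp_pos": TCP position; "tcp_rot": TCP orientation; "contact_force": force on the tool from outside, world axes, zero at the start; "wrist_torque": the same for the moment, N m; "grip_width": finger opening in m; "grip_force": force on a finger pad.
Only numpy, scipy, OpenCV 4.12 (cv2) and the standard library are available. Lean on these libraries where they do the work, as an engineer would, in place of code of your own. Each camera call takes 0.05 s, during which the arm holds its last target. There are 200 camera calls.

## Working session

There is one attempt and no reset: what is moved stays moved. The work goes in short steps, Python scripts to look and compute and a tool call to move; the robot and the scene stay as the last step left them, time stands still between calls to the robot, and variables do not carry over. Pictures are saved under pics/ and viewed, at most 14 in all, crops included, and the job is handed in when it is done.

Besides the shell and the picture viewer there is one more tool, called after "Emit:" as a command line: name --pt "numbers of a row" for each row, then --argument value for the rest. arm_command: Moves the arm, as the interface text tells. Scaled input: -1 to 1 covers 0.04 m each way for a shift and 0.12 rad each way for a turn. Its arguments: {"type":"object","properties":{"targets":{"type":"array","items":{"type":"array","items":{"type":"number"}}},"newtons":{"type":"number"}},"required":["targets"]}

```bash
ls; mkdir -p pics
python3 - <<'E'
from bench import env
import cv2,numpy as np
print(env.tip_reach, env.get_state())
for n in("top","side"):
    p,d=env.camera(n); cv2.imwrite(f"pics/{n}0.png",p); np.savez(f"/tmp/{n}0.npz",p=p,d=d)
    c=env.calibration(n); print(n,c)
E
```

```text
pics
0.019 {'time': 0.0, 'q': array([ 1.18557758e+00,  1.31184475e-01,  1.48928272e+00,  2.25414929e-05,
        1.52295268e+00, -8.54303646e-02]), 'dq': array([-0.00058431,  0.00147209,  0.00082507, -0.00012086, -0.00080203,
        0.00122726]), 'tau': array([ 1.06679952e-03, -5.69373465e+01, -5.00575483e+01, -7.66836195e-06,
        1.40819780e-02, -5.09187896e-05]), 'tcp_pos': array([0.1769907 , 0.5727775 , 0.24922856]), 'tcp_rot': array([-3.13977402e+00, -1.78341891e-04,  2.84180301e+00]), 'contact_force': array([0.63717321, 0.71896131, 0.10993783]), 'wrist_torque': array([ 0.01385017, -0.03260148,  0.01117842]), 'grip_force': 0.0, 'grip_width': 0.08541886164229674}
top {'K': array([[490.85276439,   0.        , 319.12036364],
       [  0.        , 490.85276439, 198.12863064],
       [  0.        ,   0.        ,   1.        ]]), 'k1': -0.11301202809120284, 'cam_to_world': array([[-0.0045193 , -0.98826645,  0.15267287,  0.32623061],
       [-0.99995884,  0.00566741,  0.00708567, -0.04199376],
       [-0.00786779, -0.15263456, -0.98825138,  1.63404996],
       [ 0.        ,  0.        ,  0.        ,  1.        ]])}
side {'K': array([[445.17320736,   0.        , 324.49465318],
       [  0.        , 445.17320736, 206.32372251],
       [  0.        ,   0.        ,   1.        ]]), 'k1': -0.05216104983285483, 'cam_to_world': array([[-0.85994962, -0.38681038,  0.33296303,  0.16961626],
       [-0.51031604,  0.64142463, -0.57284551,  0.60850054],
       [ 0.0080119 , -0.66253466, -0.74898841,  0.92415128],
       [ 0.        ,  0.        ,  0.        ,  1.        ]])}
```

View pics/top0.png

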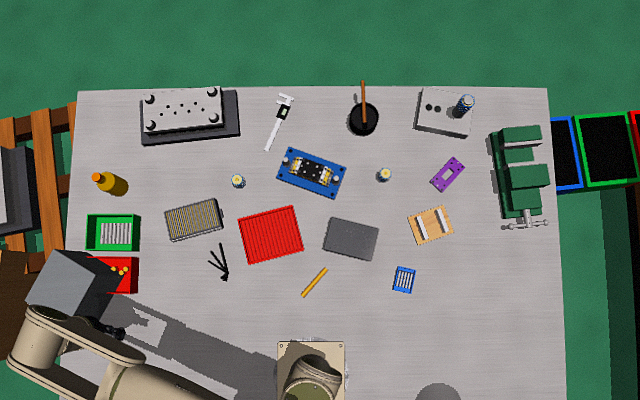

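View pics/side0.png

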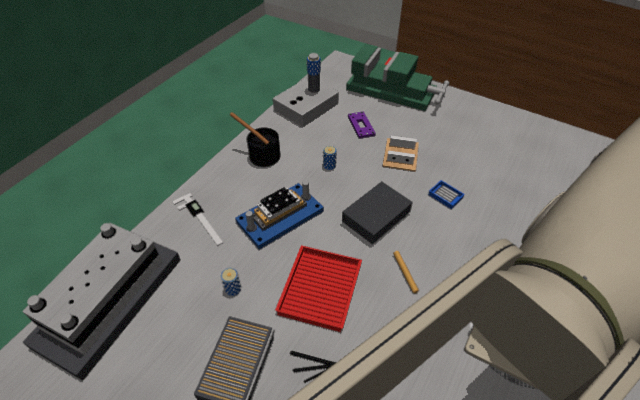

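Top view: stack on the blue shoe (312,172), granite (350,238), parallels (431,224), tray (270,234), chuck (193,220), cages (238,181) and (384,175). The purple plate (447,175) and the large grey die set (185,115) are the look-alikes. Next I measure each one.

```bash
cat > h.py <<'E'
import cv2,numpy as np
from bench import env
def rays(n,uv):
    c=env.calibration(n); K=c["K"]; k=c["k1"]
    s=cv2.undistortPoints(np.asarray(uv,float).reshape(-1,1,2),K,np.array([k,0,0,0,0.])).reshape(-1,2)
    return np.c_[s,np.ones(len(s))],c["cam_to_world"]
def onplane(n,uv,z):
    r,T=rays(n,uv); d=r@T[:3,:3].T; o=T[:3,3]
    return o+d*((z-o[2])/d[:,2])[:,None]
def cloud(n,d):
    v,u=np.mgrid[:400,:640]; r,T=rays(n,np.c_[u.ravel(),v.ravel()])
    P=(r*d.reshape(-1,1))@T[:3,:3].T+T[:3,3]
    P[d.ravel()==0]=np.nan
    return P.reshape(400,640,3)
def rect(n,mask,z):
    """largest blob of mask -> rectangle on plane z: centre, (long,short), yaw of long side"""
    cs,_=cv2.findContours(mask.astype(np.uint8),cv2.RETR_EXTERNAL,cv2.CHAIN_APPROX_NONE)
    c=max(cs,key=cv2.contourArea).reshape(-1,2)
    p=onplane(n,c,z)[:,:2]
    (x,y),(w,h),a=cv2.minAreaRect((p*1000).astype(np.float32))
    if w<h: w,h,a=h,w,a+90
    a=(a+90)%180-90
    return np.round([x,y,w,h,a],1)
E
python3 - <<'E'
from h import *
D={n:np.load(f"/tmp/{n}0.npz") for n in("top","side")}
C={n:cloud(n,D[n]["d"]) for n in D}
H={n:cv2.cvtColor(D[n]["p"],cv2.COLOR_BGR2HSV) for n in D}
def near(n,x,y,r): 
    return np.hypot(C[n][...,0]-x,C[n][...,1]-y)<r
seeds=dict(granite=(350,238,.05,.13),chuck=(193,220,.048,.13),tray=(270,234,.022,.15),par=(431,224,.038,.1),shoe=(312,172,.022,.14))
for k,(u,v,z,r) in seeds.items():
    x,y,_=onplane("top",[(u,v)],z)[0]
    for n in("top","side"):
        nb=near(n,x,y,r); Z=C[n][...,2]; h=H[n]
        hi=nb&(abs(Z-z)<.008)
        if k=="tray": m=nb&((h[...,0]<8)|(h[...,0]>172))&(h[...,1]>150)
        elif k=="shoe": m=nb&(h[...,0]>100)&(h[...,0]<125)&(h[...,1]>120)
        elif k=="par":
            m=nb&(h[...,0]>8)&(h[...,0]<25)&(h[...,1]>60); z=.008
            bars=hi&~m
        else: m=hi
        print(k,n,rect(n,m,z),"Z med",np.nanmedian(Z[hi]).round(4),hi.sum())
        if k=="par":
            nn,lab,st,ce=cv2.connectedComponentsWithStats((nb&(Z>.028)).astype(np.uint8))
            for i in range(1,nn):
                if st[i,4]>20: print("  bar",rect(n,lab==i,.038),st[i,4])
for n,(u,v) in [("top",(238,181)),("top",(384,175))]:
    x,y,_=onplane(n,[(u,v)],.05)[0]
    for m in("top","side"):
        s=near(m,x,y,.05)&(C[m][...,2]>.052); print("cage",m,C[m][s].mean(0).round(4),s.sum())
t=D["top"]["p"][130:215,260:365]; s=D["side"]["p"][165:265,225:335]
cv2.imwrite("pics/stack.png",np.hstack([cv2.resize(t,(400,380),interpolation=2),cv2.resize(s,(400,380),interpolation=2)]))
x,y,_=onplane("top",[(312,172)],.05)[0]
for n in C:
    s=near(n,x,y,.075); z=C[n][...,2][s]; print(n,np.histogram(z,bins=np.arange(0.01,.1,.004)))
E
```

```text
granite top [ 437.3 -132.2  156.7  109.9   75.5] Z med 0.0499 1581
granite side [ 437.  -128.1  165.   113.9   75.6] Z med 0.0506 2011
chuck top [504.1 386.  178.3 105.4 -74.8] Z med 0.048 1583
chuck side [501.4 388.1 176.8 106.9 -74.8] Z med 0.0487 4138
tray top [456.  131.9 189.4 156.6 -75.4] Z med 0.0212 407
tray side [454.7 137.  198.5 156.9 -75.2] Z med 0.0218 908
par top [ 486.4 -401.9  131.3   99.7  -71.2] Z med 0.0378 220
  bar [ 497.4 -435.7   76.8   18.1   18.6] 117
  bar [ 474.2 -366.6   76.7   17.3   20.2] 117
par side [ 486.  -399.1  135.5  100.3  -71.1] Z med 0.0033 1450
  bar [ 496.3 -430.3   79.8   28.4   19.3] 147
  bar [ 473.  -361.6   78.3   28.4   20.7] 156
shoe top [662.9  -2.9 207.  116.5  69. ] Z med 0.0221 1258
shoe side [659.5   2.8 212.4 124.2  68.8] Z med 0.0228 1445
cage top [0.6323 0.2389 0.0625] 117
cage side [0.6313 0.2435 0.0618] 237
cage top [ 0.65   -0.2458  0.0621] 110
cage side [ 0.6497 -0.2422  0.0614] 135
top (array([ 16,  68, 206, 218,  88,  36,  42,  43,  36,  48,  31,  28,  43,
        69, 119, 166,  87,  23,   1,   0,   0,   0]), array([0.01 , 0.014, 0.018, 0.022, 0.026, 0.03 , 0.034, 0.038, 0.042,
       0.046, 0.05 , 0.054, 0.058, 0.062, 0.066, 0.07 , 0.074, 0.078,
       0.082, 0.086, 0.09 , 0.094, 0.098]))
side (array([ 28,  40, 187, 308,  60,  42,  95,  67,  60, 121,  71,  44,  81,
       112,  59, 367, 108,   9,   0,   0,   0,   0]), array([0.01 , 0.014, 0.018, 0.022, 0.026, 0.03 , 0.034, 0.038, 0.042,
       0.046, 0.05 , 0.054, 0.058, 0.062, 0.066, 0.07 , 0.074, 0.078,
       0.082, 0.086, 0.09 , 0.094, 0.098]))
```

View pics/stack.png

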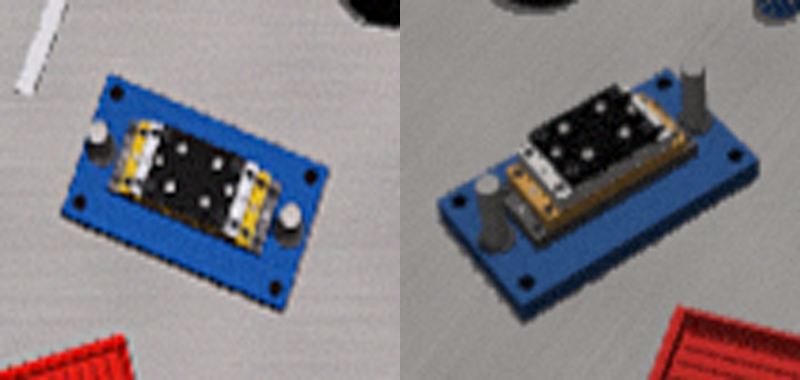

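The crop shows black, silver, bronze and dark grey steps between the two posts on the blue shoe, so this is the right stack. Now I refine its centre and yaw.

Run:
```python
from h import *
for n in("top","side"):
    f=np.load(f"/tmp/{n}0.npz"); P=cloud(n,f["d"]); g=f["p"].max(2); hsv=cv2.cvtColor(f["p"],cv2.COLOR_BGR2HSV)
    x0,y0=.661,0
    r=np.hypot(P[...,0]-x0,P[...,1]-y0)
    m=(r<.06)&(P[...,2]>.064); print(n,"black+holes top",rect(n,cv2.morphologyEx((m&(g<70)).astype(np.uint8),cv2.MORPH_CLOSE,np.ones((5,5))),.072))
    # posts
    a=np.radians(69); c=[]
    for s in(1,-1):
        px,py=x0+s*.088*np.cos(a),y0+s*.088*np.sin(a)
        q=(np.hypot(P[...,0]-px,P[...,1]-py)<.02)&(P[...,2]>.072)
        v,u=np.nonzero(q); c.append(P[q].mean(0)); print(" post",c[-1].round(4),q.sum())
    c=np.array(c); d=c[0]-c[1]; print(" mid",c.mean(0).round(4),"len",np.linalg.norm(d[:2]).round(4),"yaw",np.degrees(np.arctan2(d[1],d[0])).round(1))
    ye=(r<.08)&(hsv[...,0]>15)&(hsv[...,0]<32)&(hsv[...,1]>110)&(P[...,2]>.03)
    v,u=np.nonzero(ye); h=cv2.convexHull(np.c_[u,v].astype(np.int32)); k=np.zeros((400,640),np.uint8); cv2.fillConvexPoly(k,h,1)
    print(" bronze",rect(n,k,.048))
```

```text
top black+holes top [662.9  -2.9  73.4  56.9  68.7]
 post [0.6934 0.0779 0.0791] 26
 post [ 0.6308 -0.0856  0.0794] 23
 mid [ 0.6621 -0.0039  0.0792] len 0.175 yaw 69.0
 bronze [664.   -2.8 125.6  62.8  69.4]
side black+holes top [6.603e+02 2.000e-01 8.000e+01 6.310e+01 6.940e+01]
 post [0.6934 0.0824 0.0793] 45
 post [ 0.6314 -0.0813  0.0792] 39
 mid [6.624e-01 5.000e-04 7.930e-02] len 0.175 yaw 69.2
 bronze [6.637e+02 2.000e-01 1.245e+02 7.340e+01 6.900e+01]
```

Emit:
arm_command --pt "0.9 -0.9 0 0 0 -1 0.66" --pt "0.9 -0.9 0 0 0 -1 0.66" --pt "0.7 -1 0 0 0 -1 0.66" --pt "0.5 -1 0 0 0 -1 0.66" --pt "0.3 -1 0 0 0 -1 0.66"

```text
time: 0.6
tcp_pos: [0.3089, 0.3806, 0.2497]
tcp_rot: [-3.141, 0.0, 2.236]
contact_force: [0.8, 0.5, 0.1]
grip_width: 0.0566
grip_force: 0.0
```

Both views agree to about 4 mm, so I use their mean: stack at (0.662,-0.002), yaw 69°. Next I check where the tips stand at the 56 mm opening.

Run:
```python
from h import *
s=env.get_state(); t=s["tcp_pos"]; print(t,s["grip_width"])
for n in("top","side"):
    p,d=env.camera(n); P=cloud(n,d)
    m=(np.hypot(P[...,0]-t[0],P[...,1]-t[1])<.07)&(P[...,2]>.2)&(P[...,2]<.4)
    z=P[...,2][m]; print(n,m.sum(),np.sort(z)[:30].round(4) if m.any() else "")
    if n=="side":
        v,u=np.nonzero(m); cv2.imwrite("pics/tip.png",cv2.resize(p[max(0,v.min()-40):v.max()+60,u.min()-40:u.max()+40],None,fx=3,fy=3)[:600,:800]); print(u.min(),v.min())
        print([(int(a),int(b),P[b,a].round(3).tolist()) for a,b in zip(u,v) if P[b,a,2]<t[2]-.005][:12])
```

```text
[0.308872   0.38056126 0.24971898] 0.05657396003284427
top 157 [0.2377 0.2383 0.2411 0.2419 0.2427 0.2433 0.2472 0.2478 0.2481 0.2489
 0.249  0.2529 0.2558 0.2569 0.2609 0.2624 0.2624 0.2646 0.2662 0.2735
 0.2755 0.2762 0.277  0.28   0.2808 0.281  0.2812 0.2825 0.2825 0.2832]
side 2350 [0.2357 0.2368 0.2369 0.2381 0.2387 0.2403 0.2405 0.2414 0.2417 0.2417
 0.2417 0.2426 0.2431 0.2435 0.2439 0.2439 0.2441 0.2441 0.2442 0.2446
 0.2451 0.2455 0.2456 0.2456 0.2457 0.2457 0.2458 0.2458 0.2458 0.2465]
271 326
[(337, 360, [0.292, 0.353, 0.237]), (337, 361, [0.291, 0.355, 0.238]), (338, 364, [0.286, 0.36, 0.245]), (338, 365, [0.285, 0.361, 0.244]), (338, 366, [0.285, 0.362, 0.24]), (338, 367, [0.285, 0.362, 0.237]), (344, 367, [0.276, 0.359, 0.242]), (338, 368, [0.284, 0.363, 0.236]), (339, 370, [0.28, 0.368, 0.244]), (340, 370, [0.279, 0.366, 0.243]), (341, 370, [0.278, 0.366, 0.244]), (342, 370, [0.276, 0.364, 0.242])]
```

View pics/tip.png

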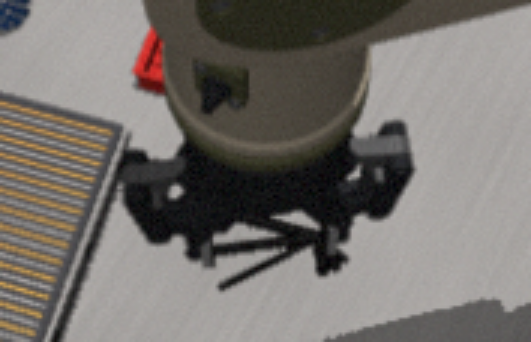

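The picture shows the open fingers over the bench, tips about 13 mm below the TCP. I confirm that by touching the granite lightly.

Emit:
arm_command --pt "0.25 -1 0 0 0 -1 0.66" --pt "0.25 -1 0 0 0 -1 0.66" --pt "0.25 -1 0 0 0 -1 0.66" --pt "0.25 -1 0 0 0 -1 0.66" --pt "0.25 -1 0 0 0 -1 0.66"

```text
time: 1.2
tcp_pos: [0.3578, 0.1814, 0.2501]
tcp_rot: [-3.142, -0.0, 1.638]
contact_force: [1.7, -0.3, -0.3]
grip_width: 0.0564
grip_force: 0.0
```

Emit:
arm_command --pt "0.25 -1 -0.5 0 0 -1 0.66" --pt "0.25 -1 -0.5 0 0 -1 0.66" --pt "0.25 -1 -0.5 0 0 -0.65 0.66" --pt "0.25 -1 -0.5 0 0 0 0.66" --pt "0.25 -1 -0.5 0 0 0 0.66"

```text
time: 1.7
tcp_pos: [0.4081, -0.0187, 0.1496]
tcp_rot: [3.141, -0.0, 1.325]
contact_force: [1.0, -0.0, 0.5]
grip_width: 0.0559
grip_force: 0.0
```

Emit:
arm_command --pt "0.25 -1 -0.5 0 0 0 0.66" --pt "0.25 -1 -0.5 0 0 0 0.66" --pt "0.2 -0.8 -0.6 0 0 0 0.66" --pt "0 0 0 0 0 0 0.66"

```text
time: 2.1
tcp_pos: [0.4342, -0.1315, 0.0825]
tcp_rot: [-3.136, -0.0, 1.321]
contact_force: [-0.3, 1.4, -0.7]
grip_width: 0.0563
grip_force: 0.0
```

Emit:
arm_command --pt "0 0 -0.05 0 0 0 0.66" --pt "0 0 -0.05 0 0 0 0.66" --pt "0 0 -0.05 0 0 0 0.66" --pt "0 0 -0.05 0 0 0 0.66" --pt "0 0 -0.05 0 0 0 0.66"

```text
time: 2.6
tcp_pos: [0.4363, -0.129, 0.0767]
tcp_rot: [3.14, 0.0, 1.325]
contact_force: [0.0, -0.0, 0.3]
grip_width: 0.0563
grip_force: 0.0
```

Emit:
arm_command --pt "0 0 -0.04 0 0 0 0.66" --pt "0 0 -0.04 0 0 0 0.66" --pt "0 0 0 0 0 0 0.66"

```text
time: 2.9
tcp_pos: [0.4357, -0.1293, 0.0728]
tcp_rot: [-3.141, -0.0, 1.324]
contact_force: [-0.4, 0.1, 0.2]
grip_width: 0.0564
grip_force: 0.0
```

Emit:
arm_command --pt "0 0 -0.04 0 0 0 0.66" --pt "0 0 -0.04 0 0 0 0.66" --pt "0 0 0 0 0 0 0.66"

```text
time: 3.2
tcp_pos: [0.4357, -0.1294, 0.0696]
tcp_rot: [-3.141, -0.0, 1.324]
contact_force: [0.2, 0.9, -0.4]
grip_width: 0.0564
grip_force: 0.0
```

Emit:
arm_command --pt "0 0 -0.04 0 0 0 0.66" --pt "0 0 0 0 0 0 0.66"

```text
time: 3.4
tcp_pos: [0.4358, -0.1294, 0.0681]
tcp_rot: [-3.141, -0.0, 1.324]
contact_force: [-0.0, 0.7, -0.2]
grip_width: 0.0566
grip_force: 0.0
```

Emit:
arm_command --pt "0 0 -0.04 0 0 0 0.66" --pt "0 0 0 0 0 0 0.66"

```text
time: 3.6
tcp_pos: [0.4357, -0.1294, 0.0665]
tcp_rot: [-3.141, -0.0, 1.324]
contact_force: [-0.0, 0.8, 0.6]
grip_width: 0.0568
grip_force: 0.0
```

Emit:
arm_command --pt "0 0 -0.04 0 0 0 0.66" --pt "0 0 0 0 0 0 0.66"

```text
time: 3.8
tcp_pos: [0.4358, -0.1294, 0.0649]
tcp_rot: [-3.141, -0.0, 1.324]
contact_force: [-1.0, -0.2, -0.4]
grip_width: 0.056
grip_force: 0.0
```

Emit:
arm_command --pt "0 0 -0.03 0 0 0 0.66" --pt "0 0 0 0 0 0 0.66"

```text
time: 4.0
tcp_pos: [0.4359, -0.1295, 0.0647]
tcp_rot: [-3.141, 0.0, 1.324]
contact_force: [-5.1, 1.9, 10.3]
grip_width: 0.0562
grip_force: 5.3
```

Emit:
arm_command --pt "0 0 -0.03 0 0 0 0.66" --pt "0 0 0 0 0 0 0.66"

```text
time: 4.2
tcp_pos: [0.436, -0.1295, 0.0646]
tcp_rot: [-3.141, 0.0, 1.324]
contact_force: [-11.6, 4.7, 24.9]
grip_width: 0.0563
grip_force: 12.1
```

Tips reach 14.7 mm below the TCP at a 56 mm opening. On to the backing plate.

Emit:
arm_command --pt "0 0 1 0 0 0 0.85" --pt "0.9 0.5 0.7 0 0 -0.98 0.85" --pt "0.9 0.5 0 0 0 0 0.85" --pt "0.9 0.5 0 0 0 0 0.85" --pt "0.9 0.5 0 0 0 0 0.85"

```text
time: 4.7
tcp_pos: [0.5815, -0.0486, 0.1311]
tcp_rot: [3.14, -0.0, 1.206]
contact_force: [-0.3, -0.1, 0.9]
grip_width: 0.0728
grip_force: 0.0
```

Emit:
arm_command --pt "0.9 0.5 0 0 0 0 0.85" --pt "0.9 0.5 0 0 0 0 0.85" --pt "0.26 0.19 0 0 0 0 0.85" --pt "0 0 0 0 0 0 0.85" --pt "0 0 0 0 0 0 0.85"

```text
time: 5.2
tcp_pos: [0.6618, -0.002, 0.1301]
tcp_rot: [-3.141, 0.001, 1.207]
contact_force: [-0.1, 0.4, -0.4]
grip_width: 0.0728
grip_force: 0.0
```

Emit:
arm_command --pt "0 0 -0.5 0 0 0 0.85" --pt "0 0 -0.4 0 0 0 0.85" --pt "0 0 -0.25 0 0 0 0.85" --pt "0 0 -0.135 0 0 0 0.85" --pt "0 0 0 0 0 0 0.85"

```text
time: 5.7
tcp_pos: [0.6613, -0.0021, 0.0781]
tcp_rot: [-3.14, 0.001, 1.206]
contact_force: [-0.9, 0.8, 0.2]
grip_width: 0.0726
grip_force: 0.0
```

Emit:
arm_command --pt "0 0 0 0 0 0 0.7" --pt "0 0 0 0 0 0 0.6" --pt "0 0 0 0 0 0 0.5" --pt "0 0 0 0 0 0 0.5" --pt "0 0 0 0 0 0 0.5" --newtons 60

```text
time: 6.2
tcp_pos: [0.6633, -0.002, 0.0809]
tcp_rot: [3.139, -0.001, 1.206]
contact_force: [-1.2, -0.4, 5.5]
grip_width: 0.054
grip_force: 64.4
```

Emit:
arm_command --pt "0 0 0.25 0 0 0 0.5" --pt "0 0 0.5 0 0 0 0.5" --pt "0 0 0.5 0 0 0 0.5" --pt "0 0 0.5 0 0 0 0.5" --pt "0 0 0 0 0 0 0.5"

```text
time: 6.7
tcp_pos: [0.6642, -0.0019, 0.1532]
tcp_rot: [3.136, -0.002, 1.206]
contact_force: [1.3, -1.1, -2.1]
grip_width: 0.0537
grip_force: 64.0
```

Run:
```python
from h import *
o=[]
for n,(u,v) in dict(top=(312,172),side=(280,205)).items():
    p,d=env.camera(n); np.savez(f"/tmp/{n}1.npz",p=p,d=d)
    o.append(cv2.resize(p[v-75:v+55,u-65:u+65],(400,400),interpolation=2))
cv2.imwrite("pics/lift1.png",np.hstack(o))
```

```text
(no output)
```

View pics/lift1.png

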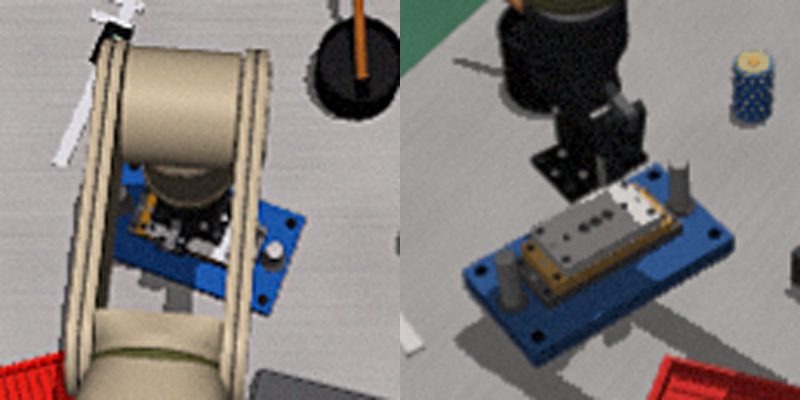

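The black plate is in the gripper and the silver punch plate stayed in place. I carry it to the granite.

Emit:
arm_command --pt "-0.5 -0.3 0 0 0 0.3 0.5" --pt "-0.8 -0.45 0 0 0 0.63 0.5" --pt "-0.9 -0.5 0 0 0 0 0.5" --pt "-0.9 -0.5 0 0 0 0 0.5" --pt "-0.9 -0.5 0 0 0 0 0.5"

```text
time: 7.3
tcp_pos: [0.4996, -0.092, 0.147]
tcp_rot: [-3.138, 0.0, 1.318]
contact_force: [-0.4, -0.3, -2.6]
grip_width: 0.0542
grip_force: 64.3
```

Emit:
arm_command --pt "-0.8 -0.45 -0.3 0 0 0 0.5" --pt "-0.6 -0.35 -0.3 0 0 0 0.5" --pt "-0.2 -0.15 -0.3 0 0 0 0.5" --pt "0 0 0 0 0 0 0.5" --pt "0 0 0 0 0 0 0.5"

```text
time: 7.8
tcp_pos: [0.4384, -0.1295, 0.1127]
tcp_rot: [-3.141, -0.001, 1.317]
contact_force: [0.3, -0.1, -2.3]
grip_width: 0.0537
grip_force: 64.4
```

Emit:
arm_command --pt "0 0 -0.4 0 0 0 0.5" --pt "0 0 -0.3 0 0 0 0.5" --pt "0 0 -0.2 0 0 0 0.5" --pt "0 0 -0.1 0 0 0 0.5" --pt "0 0 0 0 0 0 0.5"

```text
time: 8.3
tcp_pos: [0.4381, -0.1295, 0.0727]
tcp_rot: [-3.14, -0.0, 1.318]
contact_force: [-0.2, -0.5, -3.9]
grip_width: 0.0542
grip_force: 64.3
```

Emit:
arm_command --pt "0 0 -0.04 0 0 0 0.5" --pt "0 0 -0.03 0 0 0 0.5" --pt "0 0 0 0 0 0 0.5"

```text
time: 8.6
tcp_pos: [0.4385, -0.13, 0.0707]
tcp_rot: [3.141, 0.0, 1.318]
contact_force: [0.1, -0.2, -3.0]
grip_width: 0.054
grip_force: 64.4
```

Emit:
arm_command --pt "0 0 -0.03 0 0 0 0.5" --pt "0 0 0 0 0 0 0.5"

```text
time: 8.8
tcp_pos: [0.4383, -0.1299, 0.0693]
tcp_rot: [3.141, 0.0, 1.318]
contact_force: [-0.2, -0.1, -2.6]
grip_width: 0.0539
grip_force: 64.4
```

Emit:
arm_command --pt "0 0 -0.03 0 0 0 0.5" --pt "0 0 0 0 0 0 0.5"

```text
time: 9.0
tcp_pos: [0.4385, -0.13, 0.0689]
tcp_rot: [3.141, 0.0, 1.318]
contact_force: [-4.0, 2.0, 4.5]
grip_width: 0.0537
grip_force: 65.3
```

Emit:
arm_command --pt "0 0 -0.025 0 0 0 0.5" --pt "0 0 0 0 0 0 0.5"

```text
time: 9.2
tcp_pos: [0.4385, -0.13, 0.0687]
tcp_rot: [-3.142, 0.0, 1.318]
contact_force: [-9.5, 4.1, 16.3]
grip_width: 0.0536
grip_force: 66.5
```

Emit:
arm_command --pt "0 0 -0.025 0 0 0 0.5" --pt "0 0 0 0 0 0 0.5"

```text
time: 9.4
tcp_pos: [0.4386, -0.13, 0.0687]
tcp_rot: [-3.141, 0.0, 1.318]
contact_force: [-15.4, 6.1, 28.1]
grip_width: 0.0539
grip_force: 67.7
```

Contact came at the expected height. I unload and release.

Emit:
arm_command --pt "0 0 0.05 0 0 0 0.5" --pt "0 0 0 0 0 0 0.65" --pt "0 0 0 0 0 0 0.75" --pt "0 0 0 0 0 0 0.85" --pt "0 0 0 0 0 0 0.85"

```text
time: 9.9
tcp_pos: [0.4384, -0.1299, 0.0681]
tcp_rot: [3.141, 0.0, 1.318]
contact_force: [-1.2, 0.1, 0.1]
grip_width: 0.0726
grip_force: 0.0
```

Emit:
arm_command --pt "0 0 0.3 0 0 0 0.85" --pt "0 0 0.6 0 0 0 0.85" --pt "0.5 0.3 0.6 0 0 -0.5 0.85" --pt "0.9 0.5 0.1 0 0 -0.43 0.85" --pt "0.9 0.5 0 0 0 0 0.85"

```text
time: 10.4
tcp_pos: [0.5328, -0.0779, 0.1353]
tcp_rot: [3.137, -0.001, 1.203]
contact_force: [0.7, -0.4, 0.1]
grip_width: 0.0726
grip_force: 0.0
```

Emit:
arm_command --pt "0.9 0.5 0 0 0 0 0.85" --pt "0.9 0.5 0 0 0 0 0.85" --pt "0.9 0.5 0 0 0 0 0.85" --pt "0.55 0.4 0 0 0 0 0.85" --pt "0 0 0 0 0 0 0.85"

```text
time: 10.9
tcp_pos: [0.6626, 0.0005, 0.1328]
tcp_rot: [3.14, -0.001, 1.209]
contact_force: [-0.4, 0.4, 0.3]
grip_width: 0.0725
grip_force: 0.0
```

Run:
```python
from h import *
s=env.get_state(); print(s["tcp_pos"],s["tcp_rot"])
for n in("top","side"):
    p,d=env.camera(n); P=cloud(n,d)
    m=(np.hypot(P[...,0]-.437,P[...,1]+.13)<.09)&(P[...,2]>.0555)
    print(n,rect(n,m,.060),np.nanmedian(P[m][:,2]))
```

```text
[6.62640040e-01 5.02267687e-04 1.32821244e-01] [ 3.14030449e+00 -1.15558192e-03  1.20860081e+00]
top [ 437.  -133.    81.7   62.3   75.4] 0.060744522021723535
side [ 438.1 -127.4   79.8   58.9   76.2] 0.06063224058363503
```

Backing plate sits centred on the granite at (437.5,-130.2) mm. Next the punch plate.

Emit:
arm_command --pt "0 -0.06 -0.6 0 0 0 0.85" --pt "0 0 -0.5 0 0 0 0.85" --pt "0 0 -0.4 0 0 0 0.85" --pt "0 0 -0.21 0 0 0 0.85" --pt "0 0 0 0 0 0 0.85"

```text
time: 11.5
tcp_pos: [0.659, -0.0046, 0.0623]
tcp_rot: [-3.139, 0.001, 1.206]
contact_force: [-0.8, 0.3, 0.6]
grip_width: 0.0723
grip_force: 0.0
```

Emit:
arm_command --pt "0 0 0 0 0 0 0.7" --pt "0 0 0 0 0 0 0.6" --pt "0 0 0 0 0 0 0.5" --pt "0 0 0 0 0 0 0.5" --pt "0 0 0 0 0 0 0.5" --newtons 80

```text
time: 12.0
tcp_pos: [0.6619, -0.0047, 0.0661]
tcp_rot: [3.138, -0.001, 1.206]
contact_force: [-1.1, -1.8, 6.5]
grip_width: 0.0538
grip_force: 86.6
```

Emit:
arm_command --pt "0 0 0.2 0 0 0 0.5" --pt "0 0 0.3 0 0 0 0.5" --pt "0 0 0.5 0 0 0 0.5" --pt "0 0 0.8 0 0 0 0.5" --pt "0 0 0.2 0 0 0 0.5"

```text
time: 12.5
tcp_pos: [0.6623, -0.0042, 0.1483]
tcp_rot: [3.136, -0.002, 1.206]
contact_force: [1.7, -0.4, -5.3]
grip_width: 0.0539
grip_force: 86.0
```

Emit:
arm_command --pt "0 0 0 0 0 0 0.5" --pt "0 0 0 0 0 0 0.5"

```text
time: 12.7
tcp_pos: [0.6596, -0.0041, 0.1423]
tcp_rot: [-3.14, 0.0, 1.206]
contact_force: [0.3, -0.3, -6.8]
grip_width: 0.0537
grip_force: 86.0
```

Run:
```python
from h import *
s=env.get_state(); print(s["tcp_pos"],s["tcp_rot"],s["wrist_torque"])
o=[]
for n,(u,v) in dict(top=(312,172),side=(280,205)).items():
    p,d=env.camera(n); np.savez(f"/tmp/{n}2.npz",p=p,d=d)
    o.append(cv2.resize(p[v-75:v+55,u-65:u+65],(400,400),interpolation=2))
cv2.imwrite("pics/lift2.png",np.hstack(o))
```

```text
[ 0.65955513 -0.00413182  0.14233964] [-3.13993608e+00  4.12050806e-04  1.20627754e+00] [-0.03324591 -0.0109931  -0.0238243 ]
```

View pics/lift2.png

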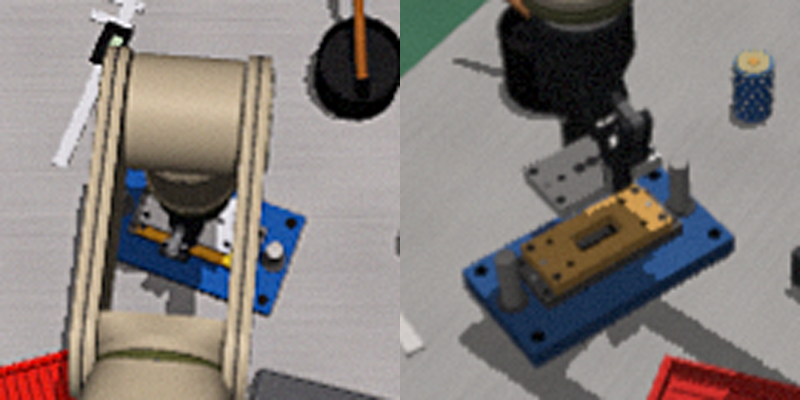

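The silver plate is held and the bronze one with its window stays on the stack. I carry the silver plate to the parallels, target TCP (0.4866,-0.4022).

Emit:
arm_command --pt "-0.2 -0.5 0 0 0 0.3 0.5" --pt "-0.4 -0.9 0 0 0 0.6 0.5" --pt "-0.4 -0.9 0 0 0 0.6 0.5" --pt "-0.4 -0.9 0 0 0 0.6 0.5" --pt "-0.4 -0.9 0 0 0 0.6 0.5"

```text
time: 13.3
tcp_pos: [0.5866, -0.1691, 0.1418]
tcp_rot: [-3.139, -0.001, 1.534]
contact_force: [1.3, -0.5, -6.4]
grip_width: 0.0537
grip_force: 85.9
```

Emit:
arm_command --pt "-0.4 -0.9 0 0 0 0.6 0.5" --pt "-0.4 -0.9 0 0 0 0.6 0.5" --pt "-0.4 -0.9 0 0 0 0.6 0.5" --pt "-0.4 -0.9 0 0 0 0.6 0.5" --pt "-0.4 -0.9 0 0 0 0.6 0.5"

```text
time: 13.8
tcp_pos: [0.5067, -0.349, 0.1419]
tcp_rot: [-3.14, -0.002, 1.893]
contact_force: [1.4, -1.0, -5.9]
grip_width: 0.054
grip_force: 85.9
```

Emit:
arm_command --pt "-0.4 -0.9 0 0 0 0.1 0.5" --pt "-0.2 -0.5 0 0 0 0 0.5" --pt "0 0 0 0 0 0 0.5" --pt "0 0 0 0 0 0 0.5"

```text
time: 14.2
tcp_pos: [0.4834, -0.404, 0.142]
tcp_rot: [-3.141, -0.003, 1.901]
contact_force: [-0.6, 1.1, -5.6]
grip_width: 0.0539
grip_force: 86.0
```

Emit:
arm_command --pt "0.08 0.04 -0.5 0 0 0 0.5" --pt "0 0 -0.6 0 0 0 0.5" --pt "0 0 -0.5 0 0 0 0.5" --pt "0 0 -0.3 0 0 0 0.5" --pt "0 0 -0.1 0 0 0 0.5"

```text
time: 14.7
tcp_pos: [0.4869, -0.4006, 0.0613]
tcp_rot: [-3.14, -0.004, 1.903]
contact_force: [-1.0, 0.4, -6.7]
grip_width: 0.0539
grip_force: 85.9
```

Emit:
arm_command --pt "0 0 0 0 0 0 0.5" --pt "0 0 -0.03 0 0 0 0.5" --pt "0 0 0 0 0 0 0.5"

```text
time: 15.0
tcp_pos: [0.4882, -0.4033, 0.0639]
tcp_rot: [3.141, 0.002, 1.902]
contact_force: [-0.3, -0.1, -6.9]
grip_width: 0.0538
grip_force: 86.0
```

Emit:
arm_command --pt "0 0 -0.03 0 0 0 0.5" --pt "0 0 0 0 0 0 0.5"

```text
time: 15.2
tcp_pos: [0.4877, -0.4029, 0.0618]
tcp_rot: [3.141, 0.001, 1.902]
contact_force: [0.2, 0.0, -7.2]
grip_width: 0.0537
grip_force: 86.0
```

Emit:
arm_command --pt "-0.02 0.01 -0.05 0 0 0 0.5" --pt "0 0 -0.04 0 0 0 0.5" --pt "0 0 0 0 0 0 0.5"

```text
time: 15.5
tcp_pos: [0.4864, -0.402, 0.0572]
tcp_rot: [-3.141, -0.001, 1.902]
contact_force: [-0.2, -0.7, -6.2]
grip_width: 0.0539
grip_force: 86.0
```

Emit:
arm_command --pt "0 0 -0.035 0 0 0 0.5" --pt "0 0 0 0 0 0 0.5"

```text
time: 15.7
tcp_pos: [0.4868, -0.4023, 0.0563]
tcp_rot: [3.141, 0.0, 1.902]
contact_force: [0.4, -0.4, -6.2]
grip_width: 0.0536
grip_force: 86.0
```

Emit:
arm_command --pt "0 0 -0.035 0 0 0 0.5" --pt "0 0 0 0 0 0 0.5"

```text
time: 15.9
tcp_pos: [0.4868, -0.4024, 0.0562]
tcp_rot: [3.141, 0.0, 1.902]
contact_force: [-5.2, 4.3, 4.3]
grip_width: 0.0536
grip_force: 87.2
```

Emit:
arm_command --pt "0 0 -0.025 0 0 0 0.5" --pt "0 0 0 0 0 0 0.5"

```text
time: 16.1
tcp_pos: [0.4868, -0.4024, 0.0561]
tcp_rot: [3.142, 0.0, 1.902]
contact_force: [-8.0, 7.0, 10.7]
grip_width: 0.0538
grip_force: 88.0
```

Emit:
arm_command --pt "0 0 0.04 0 0 0 0.5" --pt "0 0 0 0 0 0 0.65" --pt "0 0 0 0 0 0 0.75" --pt "0 0 0 0 0 0 0.85" --pt "0 0 0 0 0 0 0.85"

```text
time: 16.6
tcp_pos: [0.4871, -0.4027, 0.0561]
tcp_rot: [3.141, 0.001, 1.902]
contact_force: [0.8, 0.0, -0.1]
grip_width: 0.0724
grip_force: 0.0
```

Emit:
arm_command --pt "0 0 0.4 0 0 0 0.85" --pt "0 0 0.8 0 0 0 0.85" --pt "0.2 0.5 0.7 0 0 -0.4 0.85" --pt "0.4 0.9 0 0 0 -0.7 0.85" --pt "0.4 0.9 0 0 0 -0.7 0.85"

```text
time: 17.1
tcp_pos: [0.5282, -0.3108, 0.1351]
tcp_rot: [3.138, 0.003, 1.681]
contact_force: [1.0, -0.1, -0.5]
grip_width: 0.0722
grip_force: 0.0
```

Emit:
arm_command --pt "0.4 0.9 0 0 0 -0.7 0.85" --pt "0.4 0.9 0 0 0 -0.7 0.85" --pt "0.4 0.9 0 0 0 -0.7 0.85" --pt "0.4 0.9 0 0 0 -0.7 0.85" --pt "0.4 0.9 0 0 0 -0.7 0.85"

```text
time: 17.6
tcp_pos: [0.6077, -0.1289, 0.1334]
tcp_rot: [3.14, -0.0, 1.263]
contact_force: [0.3, -1.2, -0.4]
grip_width: 0.0719
grip_force: 0.0
```

Emit:
arm_command --pt "0.4 0.9 0 0 0 -0.49 0.85" --pt "0.4 0.9 0 0 0 0 0.85" --pt "0.4 0.9 0 0 0 0 0.85" --pt "0 0 0 0 0 0 0.85" --pt "0 0 0 0 0 0 0.85"

```text
time: 18.1
tcp_pos: [0.6552, -0.0214, 0.1327]
tcp_rot: [3.14, 0.0, 1.21]
contact_force: [-0.4, -0.2, 0.4]
grip_width: 0.0724
grip_force: 0.0
```

Run:
```python
from h import *
s=env.get_state(); print(s["tcp_pos"],s["tcp_rot"])
for n in("top","side"):
    p,d=env.camera(n); P=cloud(n,d)
    m=(np.hypot(P[...,0]-.486,P[...,1]+.4)<.09)&(P[...,2]>.0445)
    print(n,rect(n,m,.052),np.nanmedian(P[m][:,2]))
```

```text
[ 0.65521631 -0.02144815  0.13268024] [3.14039714e+00 4.05949659e-05 1.20958403e+00]
top [ 484.7 -398.7  102.8   53.4  -71.2] 0.052198315116863014
side [ 484.1 -395.8  108.7   56.   -71. ] 0.05293413653306178
```

Punch plate measures (484.4,-397.3) mm, height and yaw right. Next the stripper plate.

Emit:
arm_command --pt "0.18 0.49 0 0 0 -0.03 0.85" --pt "0 0 -0.6 0 0 0 0.85" --pt "0 0 -0.6 0 0 0 0.85" --pt "0 0 -0.4 0 0 0 0.85" --pt "0 0 -0.15 0 0 0 0.85"

```text
time: 18.7
tcp_pos: [0.6602, -0.0038, 0.0592]
tcp_rot: [-3.138, 0.001, 1.202]
contact_force: [-0.3, 0.3, -0.5]
grip_width: 0.0731
grip_force: 0.0
```

Emit:
arm_command --pt "0 0 0 0 0 0 0.85" --pt "0 0 0 0 0 0 0.85"

```text
time: 18.9
tcp_pos: [0.6626, -0.0032, 0.0627]
tcp_rot: [3.14, -0.0, 1.203]
contact_force: [-0.6, -0.5, 0.8]
grip_width: 0.0729
grip_force: 0.0
```

Emit:
arm_command --pt "0 0.02 -0.15 0 0 0.03 0.85" --pt "0 0.01 -0.14 0 0 0 0.85" --pt "0 0 0 0 0 0 0.85" --pt "0 0 0 0 0 0 0.85"

```text
time: 19.3
tcp_pos: [0.6617, -0.0013, 0.0496]
tcp_rot: [-3.141, 0.0, 1.208]
contact_force: [0.2, 0.1, -0.2]
grip_width: 0.0729
grip_force: 0.0
```

Emit:
arm_command --pt "0 0 0 0 0 0 0.7" --pt "0 0 0 0 0 0 0.6" --pt "0 0 0 0 0 0 0.5" --pt "0 0 0 0 0 0 0.5" --pt "0 0 0 0 0 0 0.5"

```text
time: 19.8
tcp_pos: [0.6632, -0.0017, 0.0513]
tcp_rot: [3.139, -0.001, 1.207]
contact_force: [1.1, -1.0, 6.0]
grip_width: 0.0539
grip_force: 87.5
```

The tips are only about 0.5 mm above the die plate's top, so I reopen, rise 3 mm and regrip.

Emit:
arm_command --pt "0 0 0 0 0 0 0.7" --pt "0 0 0 0 0 0 0.8" --pt "0 0 0.07 0 0 0 0.8" --pt "0 0 0 0 0 0 0.8" --pt "0 0 0 0 0 0 0.8"

```text
time: 20.3
tcp_pos: [0.6619, -0.0014, 0.0527]
tcp_rot: [-3.142, -0.0, 1.207]
contact_force: [0.3, -0.1, -0.4]
grip_width: 0.0686
grip_force: 0.0
```

Emit:
arm_command --pt "0 0 0 0 0 0 0.7" --pt "0 0 0 0 0 0 0.6" --pt "0 0 0 0 0 0 0.5" --pt "0 0 0 0 0 0 0.5" --pt "0 0 0 0 0 0 0.5"

```text
time: 20.8
tcp_pos: [0.6623, -0.0015, 0.0535]
tcp_rot: [3.141, -0.0, 1.207]
contact_force: [-2.2, -0.1, 5.7]
grip_width: 0.0537
grip_force: 85.9
```

Emit:
arm_command --pt "0 0 0.2 0 0 0 0.5" --pt "0 0 0.4 0 0 0 0.5" --pt "0 0 0.6 0 0 0 0.5" --pt "0 0 0.7 0 0 0 0.5" --pt "0 0 0.3 0 0 0 0.5"

```text
time: 21.3
tcp_pos: [0.6634, -0.0015, 0.1447]
tcp_rot: [3.137, -0.001, 1.207]
contact_force: [0.5, -0.1, -3.6]
grip_width: 0.0537
grip_force: 85.7
```

Emit:
arm_command --pt "0 0 0 0 0 0 0.5" --pt "0 0 0 0 0 0 0.5"

```text
time: 21.5
tcp_pos: [0.6615, -0.0014, 0.1399]
tcp_rot: [-3.141, 0.0, 1.207]
contact_force: [-1.3, 0.3, -6.2]
grip_width: 0.0535
grip_force: 85.7
```

Run:
```python
from h import *
s=env.get_state(); print(s["tcp_pos"],s["tcp_rot"],s["contact_force"])
o=[]
for n,(u,v) in dict(top=(312,172),side=(280,205)).items():
    p,d=env.camera(n)
    o.append(cv2.resize(p[v-75:v+55,u-65:u+65],(400,400),interpolation=2))
cv2.imwrite("pics/lift3.png",np.hstack(o))
```

```text
[ 0.66145451 -0.00143883  0.13994316] [-3.14079555e+00  2.25096029e-04  1.20737987e+00] [-1.26250246  0.27855209 -6.23614713]
```

View pics/lift3.png

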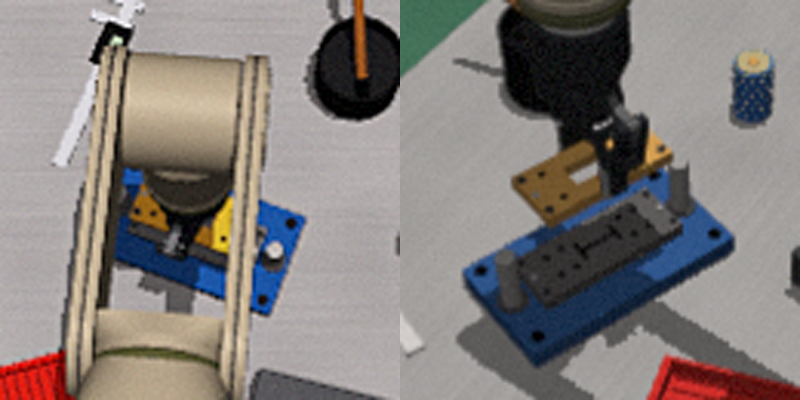

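The bronze plate is held and the die plate stays alone on the shoe. I carry it to the tray, target TCP (0.4555, 0.1344).

Emit:
arm_command --pt "-0.4 0.26 0 0 0 0.5 0.5" --pt "-0.75 0.5 0 0 0 0.8 0.5" --pt "-0.8 0.53 0 0 0 0.8 0.5" --pt "-0.8 0.53 0 0 0 0.8 0.5" --pt "-0.8 0.53 0 0 0 0.8 0.5"

```text
time: 22.1
tcp_pos: [0.5174, 0.0931, 0.1388]
tcp_rot: [-3.139, -0.0, 1.655]
contact_force: [0.0, 0.8, -5.1]
grip_width: 0.0537
grip_force: 86.2
```

Emit:
arm_command --pt "-0.75 0.5 0 0 0 0.8 0.5" --pt "-0.6 0.4 0 0 0 0.6 0.5" --pt "-0.25 0.15 0 0 0 0.07 0.5" --pt "0 0 0 0 0 0 0.5" --pt "0 0 0 0 0 0 0.5"

```text
time: 22.6
tcp_pos: [0.4562, 0.1342, 0.1404]
tcp_rot: [3.142, 0.0, 1.827]
contact_force: [0.7, -0.6, -5.1]
grip_width: 0.0536
grip_force: 86.3
```

Emit:
arm_command --pt "0 0 -0.6 0 0 0 0.5" --pt "0 0 -0.8 0 0 0 0.5" --pt "0 0 -0.7 0 0 0 0.5" --pt "0 0 -0.4 0 0 0 0.5" --pt "0 0 -0.2 0 0 0 0.5"

```text
time: 23.1
tcp_pos: [0.4553, 0.1334, 0.0305]
tcp_rot: [-3.138, 0.0, 1.826]
contact_force: [-1.3, -0.2, -6.0]
grip_width: 0.0535
grip_force: 86.2
```

Emit:
arm_command --pt "0 0 -0.1 0 0 0 0.5" --pt "0 0 0 0 0 0 0.5" --pt "0 0 0 0 0 0 0.5"

```text
time: 23.4
tcp_pos: [0.457, 0.1346, 0.0298]
tcp_rot: [3.14, 0.0, 1.827]
contact_force: [1.0, 0.5, -4.7]
grip_width: 0.0537
grip_force: 86.3
```

Emit:
arm_command --pt "-0.02 0 -0.07 0 0 0 0.5" --pt "0 0 -0.05 0 0 0 0.5" --pt "0 0 0 0 0 0 0.5"

```text
time: 23.7
tcp_pos: [0.455, 0.1345, 0.0238]
tcp_rot: [-3.142, 0.0, 1.828]
contact_force: [-0.4, 0.4, -5.5]
grip_width: 0.0534
grip_force: 86.3
```

Emit:
arm_command --pt "0 0 -0.05 0 0 0 0.5" --pt "0 0 0 0 0 0 0.5"

```text
time: 23.9
tcp_pos: [0.4549, 0.1345, 0.0217]
tcp_rot: [-3.141, 0.0, 1.828]
contact_force: [0.1, 0.6, -5.1]
grip_width: 0.0534
grip_force: 86.3
```

Emit:
arm_command --pt "0 0 -0.03 0 0 0 0.5" --pt "0 0 0 0 0 0 0.5"

```text
time: 24.1
tcp_pos: [0.4551, 0.1346, 0.0215]
tcp_rot: [-3.141, -0.0, 1.828]
contact_force: [-6.3, -1.6, 6.3]
grip_width: 0.0538
grip_force: 87.6
```

Emit:
arm_command --pt "0 0 -0.03 0 0 0 0.5" --pt "0 0 0 0 0 0 0.5"

```text
time: 24.3
tcp_pos: [0.4552, 0.1346, 0.0214]
tcp_rot: [-3.141, 0.0, 1.828]
contact_force: [-13.5, -2.3, 21.6]
grip_width: 0.0535
grip_force: 89.3
```

Contact at the predicted height. I release and go back to the stack.

Emit:
arm_command --pt "0 0 0.05 0 0 0 0.5" --pt "0 0 0 0 0 0 0.65" --pt "0 0 0 0 0 0 0.75" --pt "0 0 0 0 0 0 0.85" --pt "0 0 0 0 0 0 0.85"

```text
time: 24.8
tcp_pos: [0.4556, 0.1346, 0.0218]
tcp_rot: [3.141, 0.0, 1.828]
contact_force: [-0.1, 0.1, -1.4]
grip_width: 0.073
grip_force: 0.0
```

Emit:
arm_command --pt "0 0 0.5 0 0 0 0.85" --pt "0 0 0.9 0 0 0 0.85" --pt "0 0 0.9 0 0 0 0.85" --pt "0.5 -0.33 0.4 0 0 -0.7 0.85" --pt "0.8 -0.53 0 0 0 -0.8 0.85"

```text
time: 25.3
tcp_pos: [0.5094, 0.1011, 0.1336]
tcp_rot: [3.135, -0.001, 1.647]
contact_force: [1.0, -0.2, 0.0]
grip_width: 0.0728
grip_force: 0.0
```

Emit:
arm_command --pt "0.8 -0.53 0 0 0 -0.8 0.85" --pt "0.8 -0.53 0 0 0 -0.8 0.85" --pt "0.8 -0.53 0 0 0 -0.8 0.85" --pt "0.8 -0.53 0 0 0 -0.8 0.85" --pt "0.6 -0.4 0 0 0 -0.47 0.85"

```text
time: 25.8
tcp_pos: [0.6609, -0.0023, 0.1294]
tcp_rot: [3.141, -0.0, 1.203]
contact_force: [-0.4, 0.3, -0.4]
grip_width: 0.0726
grip_force: 0.0
```

Emit:
arm_command --pt "0 0 0 0 0 0 0.85" --pt "0 0 0 0 0 0 0.85"

```text
time: 26.0
tcp_pos: [0.6591, -0.001, 0.1289]
tcp_rot: [-3.141, 0.0, 1.207]
contact_force: [0.8, 0.3, -0.3]
grip_width: 0.0726
grip_force: 0.0
```

Run:
```python
from h import *
s=env.get_state(); print(s["tcp_pos"],s["tcp_rot"])
for n in("top","side"):
    p,d=env.camera(n); P=cloud(n,d); h=cv2.cvtColor(p,cv2.COLOR_BGR2HSV)
    m=(np.hypot(P[...,0]-.4555,P[...,1]-.134)<.09)&(h[...,0]>12)&(h[...,0]<32)&(h[...,1]>90)
    print(n,rect(n,m,.016),np.nanmedian(P[m][:,2]))
    m=(np.hypot(P[...,0]-.4555,P[...,1]-.134)<.16)&((h[...,0]<8)|(h[...,0]>172))&(h[...,1]>150)
    print(n,"tray",rect(n,m,.022))
```

```text
[ 0.65909853 -0.00098728  0.12892133] [-3.14070775e+00  1.05468307e-05  1.20717788e+00]
top [448.9 157.7  71.3  57.2 -76.1] 0.015476891554041416
top tray [445.6 171.8 156.6 106.8  14.5]
side [454.7 136.9 124.6  57.3 -75. ] 0.01626080414068537
side tray [454.7 136.8 198.3 157.4 -75.5]
```

Stripper plate and tray coincide in the side view. Last, the die plate.

Emit:
arm_command --pt "0.08 -0.02 -0.6 0 0 0 0.85" --pt "0 0 -0.6 0 0 0 0.85" --pt "0 0 -0.5 0 0 0 0.85" --pt "0 0 -0.3 0 0 0 0.85" --pt "0 0 -0.1 0 0 0 0.85"

```text
time: 26.6
tcp_pos: [0.6608, -0.0007, 0.044]
tcp_rot: [-3.139, 0.001, 1.209]
contact_force: [-0.0, -1.0, -0.4]
grip_width: 0.0726
grip_force: 0.0
```

Emit:
arm_command --pt "0 0 0 0 0 0 0.8" --pt "0 0 0 0 0 0 0.8" --pt "0 0 0 0 0 0 0.8"

```text
time: 26.9
tcp_pos: [0.6633, -0.0015, 0.0471]
tcp_rot: [3.139, -0.001, 1.207]
contact_force: [-0.2, -0.5, 0.4]
grip_width: 0.0682
grip_force: 0.0
```

Emit:
arm_command --pt "-0.02 0 -0.1 0 0 0 0.8" --pt "0 0 -0.07 0 0 0 0.8" --pt "0 0 0 0 0 0 0.8" --pt "0 0 0 0 0 0 0.8"

```text
time: 27.3
tcp_pos: [0.6613, -0.0015, 0.0384]
tcp_rot: [-3.141, 0.0, 1.207]
contact_force: [0.0, -0.2, 0.7]
grip_width: 0.0684
grip_force: 0.0
```

Emit:
arm_command --pt "0 0 0 0 0 0 0.7" --pt "0 0 0 0 0 0 0.6" --pt "0 0 0 0 0 0 0.5" --pt "0 0 0 0 0 0 0.5" --pt "0 0 0 0 0 0 0.5"

```text
time: 27.8
tcp_pos: [0.663, -0.0019, 0.0404]
tcp_rot: [3.138, -0.001, 1.207]
contact_force: [0.4, -0.9, 5.8]
grip_width: 0.0537
grip_force: 86.3
```

Emit:
arm_command --pt "0 0 0.2 0 0 0 0.5" --pt "0 0 0.5 0 0 0 0.5" --pt "0 0 0.8 0 0 0 0.5" --pt "0 0 0.9 0 0 0 0.5" --pt "0 0 0.5 0 0 0 0.5"

```text
time: 28.3
tcp_pos: [0.6615, -0.0013, 0.1568]
tcp_rot: [3.141, -0.0, 1.208]
contact_force: [1.1, -0.9, -7.4]
grip_width: 0.0538
grip_force: 86.7
```

Emit:
arm_command --pt "0 0 0 0 0 0 0.5" --pt "0 0 0 0 0 0 0.5" --pt "0 0 0 0 0 0 0.5"

```text
time: 28.6
tcp_pos: [0.6595, -0.0013, 0.1513]
tcp_rot: [-3.136, 0.001, 1.207]
contact_force: [0.4, 0.3, -7.9]
grip_width: 0.0537
grip_force: 86.6
```

Emit:
arm_command --pt "-0.2 0.5 0 0 0 0.3 0.5" --pt "-0.36 0.9 0 0 0 0.5 0.5" --pt "-0.36 0.9 0 0 0 0.5 0.5" --pt "-0.36 0.9 0 0 0 0.5 0.5" --pt "-0.36 0.9 0 0 0 0.5 0.5"

```text
time: 29.1
tcp_pos: [0.5936, 0.164, 0.1523]
tcp_rot: [-3.138, 0.001, 1.486]
contact_force: [1.3, 0.7, -7.7]
grip_width: 0.0539
grip_force: 86.8
```

Emit:
arm_command --pt "-0.36 0.9 0 0 0 0.5 0.5" --pt "-0.36 0.9 0 0 0 0.5 0.5" --pt "-0.36 0.9 0 0 0 0.5 0.5" --pt "-0.36 0.9 0 0 0 0.5 0.5" --pt "-0.36 0.9 0 0 0 0.5 0.5"

```text
time: 29.6
tcp_pos: [0.5215, 0.3437, 0.1524]
tcp_rot: [-3.138, 0.001, 1.787]
contact_force: [0.6, 0.5, -7.5]
grip_width: 0.0537
grip_force: 86.8
```

Emit:
arm_command --pt "-0.36 0.8 0 0 0 0.4 0.5" --pt "-0.1 0.2 0 0 0 0 0.5" --pt "0 0 0 0 0 0 0.5" --pt "0 0 0 0 0 0 0.5"

```text
time: 30.0
tcp_pos: [0.5049, 0.3817, 0.1532]
tcp_rot: [-3.139, 0.001, 1.832]
contact_force: [-0.4, -1.0, -7.9]
grip_width: 0.0538
grip_force: 86.8
```

Emit:
arm_command --pt "-0.05 0.13 -0.4 0 0 0.03 0.5" --pt "0 0 -0.6 0 0 0 0.5" --pt "0 0 -0.5 0 0 0 0.5" --pt "0 0 -0.3 0 0 0 0.5" --pt "0 0 -0.15 0 0 0 0.5"

```text
time: 30.5
tcp_pos: [0.5026, 0.3863, 0.074]
tcp_rot: [-3.138, 0.001, 1.834]
contact_force: [0.1, -0.3, -7.3]
grip_width: 0.0536
grip_force: 86.7
```

Emit:
arm_command --pt "0 0 0 0 0 0 0.5" --pt "0 0 0 0 0 0 0.5" --pt "0 0 0 0 0 0 0.5"

```text
time: 30.8
tcp_pos: [0.5045, 0.3883, 0.0782]
tcp_rot: [3.139, -0.001, 1.835]
contact_force: [0.3, 0.4, -7.9]
grip_width: 0.0534
grip_force: 86.7
```

Emit:
arm_command --pt "-0.03 -0.02 -0.15 0 0 0 0.5" --pt "0 0 -0.08 0 0 0 0.5" --pt "0 0 0 0 0 0 0.5" --pt "0 0 0 0 0 0 0.5"

```text
time: 31.2
tcp_pos: [0.5021, 0.3869, 0.0673]
tcp_rot: [-3.141, 0.0, 1.835]
contact_force: [0.9, 0.9, -7.1]
grip_width: 0.0533
grip_force: 86.8
```

Emit:
arm_command --pt "0 0 -0.03 0 0 0 0.5" --pt "0 0 0 0 0 0 0.5"

```text
time: 31.4
tcp_pos: [0.5025, 0.3871, 0.0665]
tcp_rot: [3.141, -0.0, 1.835]
contact_force: [-1.1, 0.0, -6.8]
grip_width: 0.0535
grip_force: 86.8
```

Emit:
arm_command --pt "0 0 -0.03 0 0 0 0.5" --pt "0 0 0 0 0 0 0.5"

```text
time: 31.6
tcp_pos: [0.5025, 0.3871, 0.0665]
tcp_rot: [3.141, -0.0, 1.835]
contact_force: [-4.4, -3.8, 3.0]
grip_width: 0.0538
grip_force: 87.9
```

Emit:
arm_command --pt "0 0 0.02 0 0 0 0.5" --pt "0 0 0 0 0 0 0.65" --pt "0 0 0 0 0 0 0.75" --pt "0 0 0 0 0 0 0.85" --pt "0 0 0 0 0 0 0.85"

```text
time: 32.1
tcp_pos: [0.503, 0.3874, 0.0668]
tcp_rot: [3.14, -0.001, 1.835]
contact_force: [-0.2, -1.0, 0.2]
grip_width: 0.0728
grip_force: 0.0
```

Emit:
arm_command --pt "0 0 0.4 0 0 0 0.85" --pt "0 0 0.9 0 0 0 0.85" --pt "0 0 1 0 0 0 0.85" --pt "0 0 1 0 0 0 0.85" --pt "-0.8 0.2 0.8 0 0 0 0.85"

```text
time: 32.6
tcp_pos: [0.4732, 0.3944, 0.2346]
tcp_rot: [3.136, -0.001, 1.832]
contact_force: [-0.7, 1.3, 0.2]
grip_width: 0.0726
grip_force: 0.0
```

Emit:
arm_command --pt "-0.9 0.6 0 0 0 0 0.85" --pt "-0.9 0.6 0 0 0 0 0.85" --pt "-0.9 0.6 0 0 0 0 0.85" --pt "-0.9 0.6 0 0 0 0 0.85" --pt "-0.9 0.6 0 0 0 0 0.85"

```text
time: 33.1
tcp_pos: [0.289, 0.5159, 0.2319]
tcp_rot: [3.14, -0.002, 1.835]
contact_force: [0.4, 0.6, 0.9]
grip_width: 0.0728
grip_force: 0.0
```

Emit:
arm_command --pt "-0.9 0.2 0 0 0 0 0.85" --pt "-0.9 0.2 0 0 0 0 0.85" --pt "0 0 0 0 0 0 0.85" --pt "0 0 0 0 0 0 0.85"

```text
time: 33.5
tcp_pos: [0.2177, 0.5314, 0.2314]
tcp_rot: [3.14, -0.001, 1.837]
contact_force: [1.2, 0.1, 0.2]
grip_width: 0.0724
grip_force: 0.0
```

Run:
```python
from h import *
s=env.get_state(); print(s["tcp_pos"],s["contact_force"])
for n in("top","side"):
    p,d=env.camera(n); P=cloud(n,d); h=cv2.cvtColor(p,cv2.COLOR_BGR2HSV); cv2.imwrite(f"pics/end_{n}.png",p)
    R=lambda x,y:np.hypot(P[...,0]-x,P[...,1]-y)
    for k,x,y,zl,zt,zh in(("die",.5028,.387,.055,.062,.08),("back",.437,-.13,.0555,.06,.08),("punch",.486,-.4,.0445,.052,.07)):
        m=(R(x,y)<.09)&(P[...,2]>zl)&(P[...,2]<zh)
        if m.sum()>30: print(n,k,rect(n,m,zt),np.nanmedian(P[m][:,2]).round(4))
    m=(R(.4555,.134)<.09)&(h[...,0]>12)&(h[...,0]<32)&(h[...,1]>90)
    if m.sum()>30: print(n,"strip",rect(n,m,.016))
    for x,y in((.632,.24),(.65,-.244)):
        q=(R(x,y)<.05)&(P[...,2]>.052)&(P[...,2]<.08); print(n,"cage",P[q].mean(0).round(4),q.sum())
```

```text
[0.21773314 0.5314465  0.2314219 ] [1.23547526 0.05827003 0.24485189]
top die [502.2 387.5 143.3  56.9 -76.1] 0.0625
top back [ 438.3 -130.    88.6   70.5   63.1] 0.0594
top punch [ 483.9 -400.   100.8   58.7  -69.1] 0.0523
top strip [455.6 133.8 120.5  57.2 -75.2]
top cage [0.6324 0.2387 0.0626] 118
top cage [ 0.6501 -0.2457  0.0619] 110
side die [501.9 388.1 144.8  56.  -75.7] 0.0626
side back [ 438.1 -127.3   80.3   58.7   75.8] 0.0607
side punch [ 483.8 -394.9  110.6   56.   -71. ] 0.0533
side strip [454.5 136.7 124.2  56.7 -75.4]
side cage [0.6315 0.2434 0.0617] 236
side cage [ 0.6498 -0.2422  0.0616] 133
```

View pics/end_side.png

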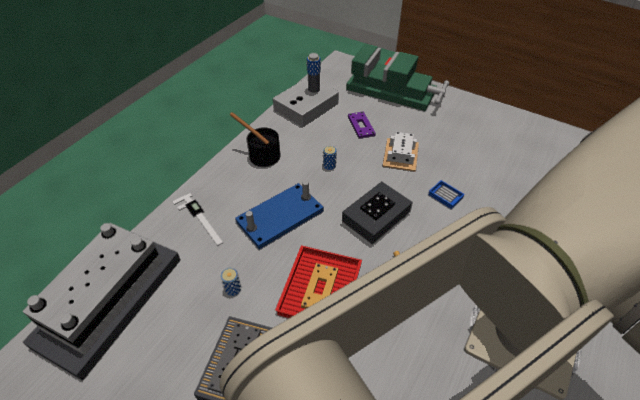

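View pics/end_top.png

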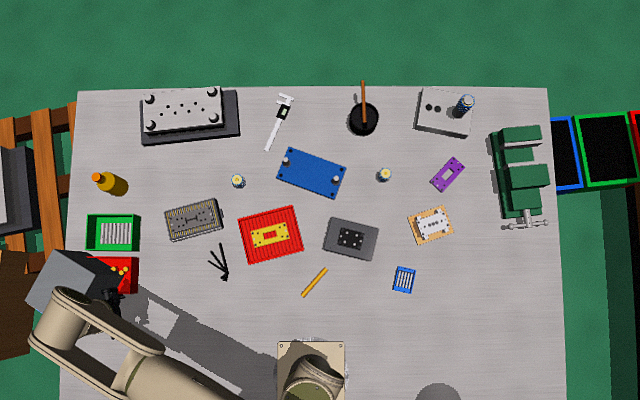

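The pictures show all four plates lying centred on their places: die (193,220), stripper (270,234), backing (350,238) and punch (431,224). Both cages are unmoved at (238,181) and (384,175), and the shoe is empty.

```bash
python3 -c "
from bench import env
print(env.job_done())"
```

```text
the job is handed in; nothing more can be done
None
```

The die is apart and the job is handed in: all four plates were set down gently at their stations and measured within about 4 mm of the middle, both cages stand where they were, and the gripper is empty; no verdict came back.

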